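# Gather the steel parts cups into the bench caddy by size

### The arm

A 6-joint arm with a two-finger parallel gripper is mounted at the origin on the work surface. World frame = base frame: x ahead of the robot, y to its left, z up, the work surface at z = 0. Lengths are in m, angles in rad, forces in N, time in s.
With the tool pointing down it reaches from about 0.375 to 0.9 m from the base axis. Payload 3.1 kg.
Tool frame: the origin (TCP) lies midway between the tips of the shut fingers; the grasp point (between the pads) lies manip.hold_point_z behind it (manip.hold_point_z is the distance from the TCP to the grasp point, in m); z points along the fingers, y is the direction in which the jaws open and shut (so a half turn about z gives the same grasp; the last joint's range is limited). The gripper opens to 85 mm and grips with 20 to 120 N. Pads are 22 mm wide; open, the fingers measure 114 mm over their backs; the gripper's body (76 mm by 85 mm) begins 54 mm behind the grasp point. The pads swing forward as they close: fully open they stand 13 mm farther back than shut.
Start: joints at [1.075, 0.527, 1.433, -0, 1.181, -0.178], TCP at [0.195, 0.594, 0.231] pointing down, gripper open.
Joint ranges: [-3.08, 3.08], [-0.75, 2.2], [0.22, 2.44], [-1.43, 4.57], [0, 2.65], [-2.85, 2.85]. Speed limits (rad/s): [2.79, 2.79, 3.14, 3.14, 3.14, 3.14].

### API

Orientations are given as a unit quaternion [x, y, z, w].
In Python, from station import manip, snapshot, workorder, models gives the robot as it stands.
- The arm moves only by the tool jog_arm, never from a script. Its argument "commands" is a list of rows, each a list of 5 numbers: the opening in per cent of the stroke, from 0 (shut) to 100 (fully open), then the shift along the world's x, y, z in cm, then the turn about the world's z in rad. A call has 1 to 8 rows; each row shifts and turns the pose as measured when the row begins; what a row does not reach is not made up. A row lasts 1/12 s, in which the tool goes at most 41.7 mm and 7.16 degrees, less where a joint would pass 70% of its speed; a pose out of reach is approached as far as the arm can. A call with a gripper value outside its range is refused whole. The fingers move at their own pace and stop on an object; "squeeze" is the grip in N (left out, the last holds). Time passes only in rows, so rows that do not move let the fingers close. It gives the time, the measured TCP pose, the force and the opening at its end, in the units of the state.
- manip.sense(): the state, without advancing time (a new reading comes with each control period).
- snapshot(name): name is "scene" or "top"; returns a dict with "image" (400x640x3 uint8, red, green, blue), "intrinsics" (3x3 intrinsics, pixels), "extrinsics" (4x4, takes a point from camera to world coordinates). Camera axes: x right, y down, z forward; pixel columns grow to the right and rows downward; lengths in m; the calibration is good to about 2 mm. A picture is of the moment at which its call begins. There is no depth.
- workorder.sign_off(): hands the job in, once; it reports no verdict.
Trained networks look in a picture, given as the dict that the camera call returned (one of the last four; its "shot" number tells which), for a name from the list of things; names that differ only in an ending like _2 or _b are one class to them, and where a whole thing is asked for, a point or a joint stands for the part that bears it (a point fixed in the world has none). Each returns a list of dicts, best first, with "score" (0 to 1); they miss things now and then, are a little off and sometimes report something else, mostly with a low value. They report only what shows in the picture. A call takes as long as a camera call.
- models.find_in(picture, name): "centre" ([x, y, z] in m, in world coordinates, good to about 4 mm: the middle of the surface that is visible of it).
- models.pinpoint(picture, name): "centre" ([x, y, z] in m, in world coordinates, good to about 4 mm: a listed point, or the origin of a listed thing).
The state is a dict: "t": time; "q": joint angles; "qd": joint speeds; "tau": joint torques, N m; "tcp_pos": TCP position; "tool_rot": TCP orientation; "force": force on the tool from outside, world axes, zero at the start; "ft_torque": the same for the moment, N m; "finger_gap": opening from 0.0 (shut) to 1.0 (fully open).
Only numpy, scipy, OpenCV 4.12 (cv2) and the standard library are available. Lean on these libraries where they do the work, as an engineer would, in place of code of your own. Each camera call takes 0.05 s, during which the arm holds its last target. There are 200 camera calls.

### The job

Clear the stitching bench: gather the four plain open steel cups into the wooden caddy, taking apart the two that are nested, and stand each upright on the caddy's floor in the nest that matches it in size - the largest cup in the largest hole, and so on down to the smallest. Leave the lidded tin and the mug with the handle where they stand.

Things in the scene. Friction and masses are not known exactly. Their poses are not given: they have to be found in the camera images.
- cup_large_mid (a point): The largest of four plain open steel cups: straight-sided, no handle, 66 mm outside diameter, 40 mm tall, wall 3 mm, floor 4 mm. The point is its centre, half-way up its axis; z points up. At the start the second-largest cup stands nested inside it (see there).
- cup_medium_mid (a point): The second-largest of four plain open steel cups: straight-sided, no handle, 54 mm outside diameter, 64 mm tall, wall 3 mm, floor 4 mm. The point is its centre, half-way up its axis; z points up. It starts nested in the largest cup, on that cup's floor, 3 mm of play all round; its top 28 mm stand above the largest cup's rim, and only there can it be gripped while nested.
- cup_small_mid (a point): The third-largest of four plain open steel cups: straight-sided, no handle, 42 mm outside diameter, 52 mm tall, wall 3 mm, floor 4 mm. The point is its centre, half-way up its axis; z points up. At the start it stands alone on the bench.
- cup_tiny_mid (a point): The smallest of four plain open steel cups: straight-sided, no handle, 30 mm outside diameter, 46 mm tall, wall 3 mm, floor 4 mm. The point is its centre, half-way up its axis; z points up. At the start it stands alone on the bench.
- nest_large: The nest with the largest hole: a fixed plywood plate, 99 x 99 x 10 mm, with a round 82 mm hole right through, in the caddy (a fixed wooden tray, 214 mm square, rim 20 mm above the bench, four nests two by two, 100 mm apart). Origin: the hole's centre, level with the tray floor on which a cup stands (6 mm above the bench). x, y along the plate's edges, z up.
- nest_medium: The nest with the second-largest hole: a fixed plywood plate, 99 x 99 x 10 mm, with a round 70 mm hole right through, in the caddy (a fixed wooden tray, 214 mm square, rim 20 mm above the bench, four nests two by two, 100 mm apart). Origin: the hole's centre, level with the tray floor on which a cup stands (6 mm above the bench). x, y along the plate's edges, z up.
- nest_small: The nest with the third-largest hole: a fixed plywood plate, 99 x 99 x 10 mm, with a round 58 mm hole right through, in the caddy (a fixed wooden tray, 214 mm square, rim 20 mm above the bench, four nests two by two, 100 mm apart). Origin: the hole's centre, level with the tray floor on which a cup stands (6 mm above the bench). x, y along the plate's edges, z up.
- nest_tiny: The nest with the smallest hole: a fixed plywood plate, 99 x 99 x 10 mm, with a round 46 mm hole right through, in the caddy (a fixed wooden tray, 214 mm square, rim 20 mm above the bench, four nests two by two, 100 mm apart). Origin: the hole's centre, level with the tray floor on which a cup stands (6 mm above the bench). x, y along the plate's edges, z up.
- tin_mid (a point): A closed steel tin with a fitted lid and a small knob on top, 56 mm across the lid, 54 mm tall, 64 mm with the knob; look-alike, stays on the bench. The point is on its axis, 27 mm above its underside.
- mug_mid (a point): A steel drinking mug with a loop handle on its own +y side, 62 mm diameter, 62 mm tall, empty; look-alike, stays on the bench. The point is on its axis, 31 mm above its underside.

How it is judged:
At the end, for the whole second after the job is handed in: Each of the four cups stands upright (within 0.1 rad), released and still, down on the caddy floor inside the hole of its own rank in size (centre within 11 mm of the hole's centre, height within 5 mm of seated); the tin and the mug are upright and within 20 mm of where they began (horizontal distance between cup_large_mid and nest_large below 0.011 m and z of cup_large_mid in the frame of nest_large between 0.015 and 0.025 m and angle between each of cup_large_mid, cup_medium_mid, cup_small_mid, cup_tiny_mid, tin_mid, mug_mid's own z axis and vertical below 0.1 rad and linear speed of each of cup_large, cup_medium, cup_small, cup_tiny below 0.02 m/s and horizontal distance between cup_medium_mid and nest_medium below 0.011 m and z of cup_medium_mid in the frame of nest_medium between 0.027 and 0.037 m and horizontal distance between cup_small_mid and nest_small below 0.011 m and z of cup_small_mid in the frame of nest_small between 0.021 and 0.031 m and horizontal distance between cup_tiny_mid and nest_tiny below 0.011 m and z of cup_tiny_mid in the frame of nest_tiny between 0.018 and 0.028 m and distance of each of tin_mid, mug_mid from where it was at the start of the episode below 0.02 m); the robot touches nothing.
It fails at once if the lidded tin is moved by more than 20 mm or tipped (distance of tin_mid from where it was at the start of the episode above 0.02 m or angle between tin_mid's own z axis and vertical above 0.3 rad).
It fails at once if the mug is moved by more than 20 mm or tipped (distance of mug_mid from where it was at the start of the episode above 0.02 m or angle between mug_mid's own z axis and vertical above 0.3 rad).
It also fails if it takes over 128 s, if anything falls off the work surface, if the arm or the gripper's body presses on something with over 40 N, if the wrist force passes 120 N, or if a joint passes its speed limit or range.

## Working session

There is one attempt and no reset: what is moved stays moved. The work goes in short steps, Python scripts to look and compute and a tool call to move; the robot and the scene stay as the last step left them, time stands still between calls to the robot, and variables do not carry over. Pictures are saved under pics/ and viewed, about 12 in all and at most 16, crops included, and the job is handed in when it is done.

Besides the shell and the picture viewer there is one more tool, called after "Emit:" as a command line: name --pt "numbers of a row" for each row, then --argument value for the rest. jog_arm: Moves the arm, as the interface text tells. Its arguments: {"type":"object","properties":{"commands":{"type":"array","items":{"type":"array","items":{"type":"number"}}},"squeeze":{"type":"number"}},"required":["commands"]}

```bash
mkdir -p pics
cat > h.py <<'E'
from station import manip, snapshot, workorder, models
import numpy as np, cv2
def save(p,n): cv2.imwrite(f'pics/{n}.png',cv2.cvtColor(p['image'],cv2.COLOR_RGB2BGR))
def proj(p,X):
    c=np.linalg.inv(p['extrinsics'])@np.r_[X,1]; u=p['intrinsics']@c[:3]; return (u[:2]/u[2]).round(0)
N=['cup_large_mid','cup_medium_mid','cup_small_mid','cup_tiny_mid','nest_large','nest_medium','nest_small','nest_tiny','tin_mid','mug_mid']
def pts(p,names=N):
    for n in names:
        for r in models.pinpoint(p,n)[:2]: print(n,np.round(r['centre'],4),round(r['score'],2),proj(p,r['centre']))
E
python3 - <<'E'
from h import *
s=manip.sense(); print(s['t'],s['tcp_pos'],s['tool_rot'],s['finger_gap'],manip.hold_point_z)
for n in ('top','scene'):
    p=snapshot(n); save(p,n+'0'); print(n,p['extrinsics'].round(3).tolist(),p['intrinsics'].round(0).tolist()); pts(p)
E
```

```text
0.0 [0.19431828 0.59328309 0.23035358] [ 1.57735403e-01  9.87480833e-01 -1.00740973e-03 -3.64178365e-04] 0.9971498824941588 0.0187
top [[-0.007, -0.989, 0.15, 0.406], [-1.0, 0.007, -0.002, -0.038], [0.001, -0.15, -0.989, 1.069], [0.0, 0.0, 0.0, 1.0]] [[401.0, 0.0, 313.0], [0.0, 401.0, 204.0], [0.0, 0.0, 1.0]]
cup_large_mid [ 0.472 -0.381  0.023] 0.74 [444. 238.]
cup_large_mid [0.5624 0.2525 0.0025] 0.33 [205. 206.]
cup_medium_mid [ 0.4732 -0.3781  0.0338] 0.92 [445. 237.]
cup_medium_mid [0.5616 0.2536 0.0046] 0.66 [204. 206.]
cup_small_mid [ 0.4738 -0.2339  0.0207] 0.74 [388. 238.]
cup_tiny_mid [ 0.4721 -0.3819  0.0247] 0.73 [445. 238.]
cup_tiny_mid [ 0.6168 -0.0915  0.0268] 0.57 [333. 184.]
nest_large [0.447  0.1744 0.0051] 0.86 [232. 249.]
nest_medium [0.5466 0.1566 0.0097] 0.64 [240. 212.]
nest_small [0.562  0.2556 0.0027] 0.94 [203. 206.]
nest_tiny [0.4568 0.2713 0.0067] 0.6 [196. 246.]
tin_mid [ 0.6245 -0.246   0.0273] 0.58 [391. 181.]
mug_mid [ 0.4457 -0.064   0.0314] 0.82 [323. 249.]
scene [[-0.232, 0.746, -0.625, 1.071], [0.973, 0.167, -0.162, 0.114], [-0.016, -0.645, -0.764, 0.725], [0.0, 0.0, 0.0, 1.0]] [[404.0, 0.0, 324.0], [0.0, 404.0, 198.0], [0.0, 0.0, 1.0]]
cup_large_mid [ 0.478  -0.3807  0.0188] 0.93 [189. 170.]
cup_large_mid [0.4555 0.2704 0.0032] 0.39 [461. 212.]
cup_medium_mid [ 0.475  -0.3811  0.0386] 0.76 [187. 163.]
cup_small_mid [ 0.4738 -0.231   0.0257] 0.74 [247. 176.]
cup_tiny_mid [ 0.6194 -0.0931  0.0232] 0.5 [284. 236.]
nest_large [0.4476 0.1685 0.0038] 0.77 [415. 202.]
nest_large [ 0.6142 -0.0925  0.0239] 0.45 [285. 234.]
nest_medium [0.5461 0.1606 0.0055] 0.77 [407. 235.]
nest_small [0.5596 0.2557 0.0067] 0.58 [453. 248.]
nest_tiny [0.4551 0.2715 0.0029] 0.71 [461. 212.]
nest_tiny [0.4471 0.1721 0.0038] 0.41 [417. 202.]
tin_mid [ 0.6279 -0.2459  0.0282] 0.86 [214. 225.]
tin_mid [ 0.475  -0.3794  0.0191] 0.54 [190. 169.]
mug_mid [ 0.4479 -0.0668  0.0317] 0.77 [316. 178.]
```

View pics/top0.png

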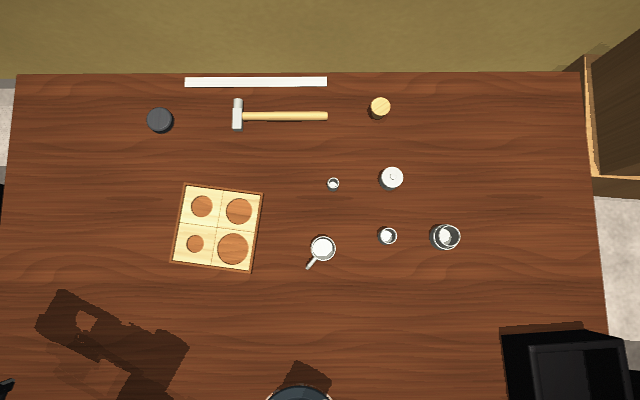

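View pics/scene0.png

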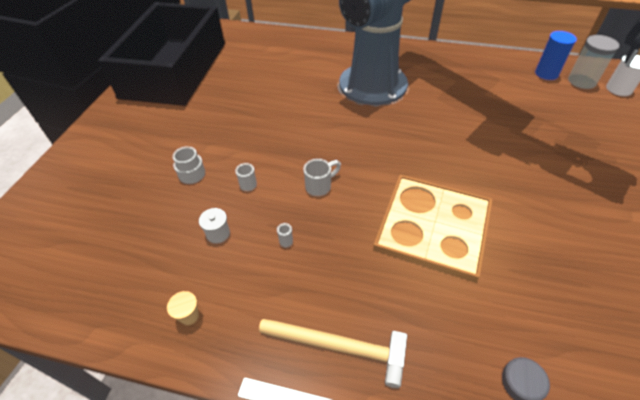

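The picture confirms the finds. Nests: large (232,249), medium (238,211), small (202,206), tiny (195,243). Cups: nested pair (445,237), small (388,236), tiny (333,184). Tin (391,178), mug (322,249).

Setting out for the tiny cup, with the jaws turned to the caddy's diagonal.

Emit:
jog_arm --pt "100 2.1 -3.4 0 -0.1" --pt "100 2.1 -3.4 0 -0.1" --pt "100 2.1 -3.4 0 -0.1" --pt "100 2.1 -3.4 0 -0.1" --pt "100 2.1 -3.4 0 -0.1" --pt "100 2.1 -3.4 0 -0.1" --pt "100 2.1 -3.4 0 0" --pt "100 2.1 -3.4 0 0" --squeeze 40

```text
t: 1.77
tcp_pos: [0.3635, 0.3193, 0.2323]
tool_rot: [0.449, 0.893, 0.005, 0.002]
force: [0.9, -0.8, 0.6]
finger_gap: 0.998
```

Emit:
jog_arm --pt "100 2.1 -3.4 0 0" --pt "100 2.1 -3.4 0 0" --pt "100 2.1 -3.4 0 0" --pt "100 2.1 -3.4 0 0" --pt "100 2.1 -3.4 0 0" --pt "100 2.1 -3.4 0 0" --pt "100 2.1 -3.4 0 0" --pt "100 2.1 -3.4 0 0"

```text
t: 2.43
tcp_pos: [0.5369, 0.0342, 0.2348]
tool_rot: [0.45, 0.893, 0.007, 0.004]
force: [0.1, 0.7, -0.1]
finger_gap: 1.002
```

Emit:
jog_arm --pt "100 2.1 -3.3 -2 0" --pt "100 2.1 -3.2 -3 0" --pt "100 2.0 -3.2 -3 0" --pt "100 1.9 -3.0 -3 0" --pt "100 0 0 0 0"

```text
t: 2.85
tcp_pos: [0.6156, -0.0882, 0.1399]
tool_rot: [0.453, 0.891, 0.009, 0.013]
force: [-0.6, 0.6, -1.0]
finger_gap: 1.003
```

Run:
```python
from h import *
print(manip.sense()['tcp_pos'])
p=snapshot('scene'); save(p,'s1'); pts(p,['cup_tiny_mid'])
t=snapshot('top'); pts(t,['cup_tiny_mid'])
cv2.imwrite('pics/c1.png',cv2.cvtColor(np.hstack([cv2.resize(a['image'][y:y+110,x:x+140],None,fx=2.8,fy=2.8) for a,x,y in((p,215,160),(t,265,130))]),cv2.COLOR_RGB2BGR))
```

```text
[ 0.61555127 -0.08821588  0.13990797]
cup_tiny_mid [ 0.6169 -0.0906  0.0214] 0.55 [286. 236.]
```

View pics/c1.png

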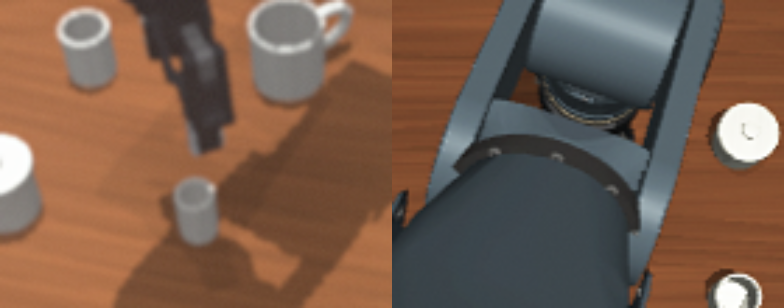

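Emit:
jog_arm --pt "100 0.15 -0.3 -3 0" --pt "100 0 0 -3 0" --pt "100 0 0 -3 0" --pt "100 0 0 -2.6 0" --pt "100 0 0 -0.6 0" --pt "100 0 0 0 0"

```text
t: 3.55
tcp_pos: [0.6204, -0.0776, 0.0351]
tool_rot: [0.446, 0.895, 0.012, 0.026]
force: [0.2, 0.5, -0.2]
finger_gap: 0.998
```

Run:
```python
from h import *
s=manip.sense()
for k in s: print(k,np.round(s[k],4))
```

```text
t 3.55
q [-0.3109  0.7754  1.6081  0.0254  0.703  -0.9762]
qd [ 0.0249 -0.0156  0.0163  0.0022  0.009   0.0015]
tau [-2.49800e-01 -4.61188e+01 -1.03613e+01  3.53000e-02 -2.66400e-01
 -3.90000e-03]
tcp_pos [ 0.6204 -0.0776  0.0351]
tool_rot [0.4458 0.8947 0.0123 0.0261]
force [ 0.2477  0.4717 -0.2491]
ft_torque [0.0079 0.0066 0.0042]
finger_gap 0.9977
```

Emit:
jog_arm --pt "100 0 0 0 0" --pt "100 0 0 0 0" --pt "100 0 0 0 0"

```text
t: 3.8
tcp_pos: [0.6225, -0.0758, 0.0405]
tool_rot: [0.444, 0.895, 0.013, 0.029]
force: [0.5, -0.3, -0.3]
finger_gap: 1.002
```

Emit:
jog_arm --pt "100 -0.35 -0.85 -1.4 0" --pt "100 -0.35 -0.85 -1.4 0"

```text
t: 3.97
tcp_pos: [0.6208, -0.0926, 0.0191]
tool_rot: [0.443, 0.896, 0.014, 0.036]
force: [-0.9, 0.5, 0.5]
finger_gap: 1.001
```

Run:
```python
from h import *
s=manip.sense()
for k in ('q','qd','tcp_pos','tool_rot'): print(k,np.round(s[k],4))
```

```text
q [-0.335   0.7989  1.6213  0.0318  0.6461 -1.0129]
qd [-0.1663  0.1961  0.0752  0.0457 -0.3603 -0.221 ]
tcp_pos [ 0.6208 -0.0926  0.0191]
tool_rot [0.4425 0.8959 0.0142 0.0363]
```

Emit:
jog_arm --pt "0 -0.2 0 -0.2 0" --pt "0 -0.1 -0.05 -0.15 0" --pt "0 -0.1 -0.05 -0.15 0" --pt "0 0 0 -0.15 0" --pt "0 0 0 -0.15 0"

```text
t: 4.38
tcp_pos: [0.6185, -0.0952, 0.0157]
tool_rot: [0.443, 0.896, 0.014, 0.039]
force: [-4.4, -1.4, 14.6]
finger_gap: 0.344
```

Emit:
jog_arm --pt "0 0 0 1 0" --pt "0 0 0 3 0" --pt "0 0 0 4 0" --pt "0 -2 1.5 3 0" --pt "0 -2 3 1.5 0"

```text
t: 4.8
tcp_pos: [0.5811, -0.053, 0.144]
tool_rot: [0.445, 0.895, 0.014, 0.041]
force: [-0.2, 1.0, -0.6]
finger_gap: 0.343
```

Run:
```python
from h import *
s=manip.sense()
for k in ('q','qd','tcp_pos','tool_rot','force'): print(k,np.round(s[k],4))
p=snapshot('scene'); save(p,'s2')
```

```text
q [-0.2897  0.5584  1.685   0.0193  0.8132 -0.9503]
qd [ 0.5105 -0.5815  0.5368 -0.0284 -0.0515  0.55  ]
tcp_pos [ 0.5811 -0.053   0.144 ]
tool_rot [0.4448 0.8946 0.0142 0.0407]
force [-0.1816  0.9743 -0.5605]
```

View pics/s2.png

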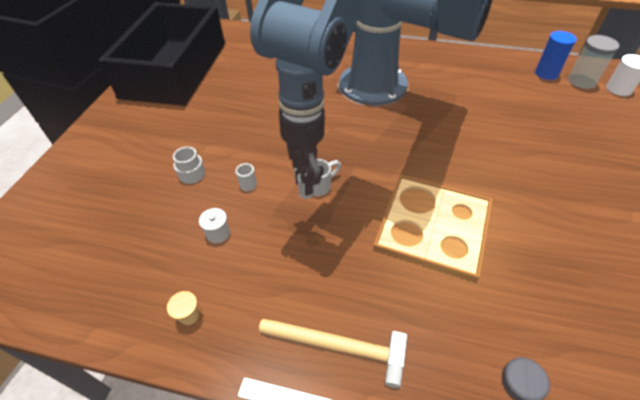

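Emit:
jog_arm --pt "0 -1.4 3.7 0 0" --pt "0 -1.4 3.7 0 0" --pt "0 -1.4 3.7 0 0" --pt "0 -1.4 3.7 0 0" --pt "0 -1.4 3.7 0 0" --pt "0 -1.4 3.7 0 0" --pt "0 -1.4 3.7 0 0" --pt "0 -1.4 3.7 0 0"

```text
t: 5.52
tcp_pos: [0.4662, 0.2537, 0.1556]
tool_rot: [0.447, 0.893, 0.019, 0.049]
force: [0.8, 1.1, -0.3]
finger_gap: 0.346
```

Emit:
jog_arm --pt "0 -0.4 0.9 -2 0" --pt "0 -0.2 0.4 -3 0" --pt "0 -0.1 -0.1 -3 0" --pt "0 -0.1 -0.1 -2 0"

```text
t: 5.85
tcp_pos: [0.4583, 0.2786, 0.0613]
tool_rot: [0.44, 0.896, 0.029, 0.055]
force: [-0.6, -0.4, -1.4]
finger_gap: 0.338
```

Run:
```python
from h import *
s=manip.sense()
for k in ('tcp_pos','tool_rot','force'): print(k,np.round(s[k],4))
p=snapshot('scene'); pts(p,['cup_tiny_mid'])
t=snapshot('top')
for n in ('nest_tiny',): pts(t,[n])
cv2.imwrite('pics/c3.png',cv2.cvtColor(np.hstack([cv2.resize(a['image'][y:y+130,x:x+130],None,fx=3,fy=3) for a,x,y in((p,380,130),(t,160,170))]),cv2.COLOR_RGB2BGR))
```

```text
tcp_pos [0.4583 0.2786 0.0613]
tool_rot [0.4401 0.8958 0.0286 0.0551]
force [-0.6231 -0.3584 -1.3738]
cup_tiny_mid [0.4551 0.2835 0.0685] 0.66 [474. 194.]
nest_tiny [0.4563 0.2709 0.0091] 0.9 [196. 246.]
```

View pics/c3.png

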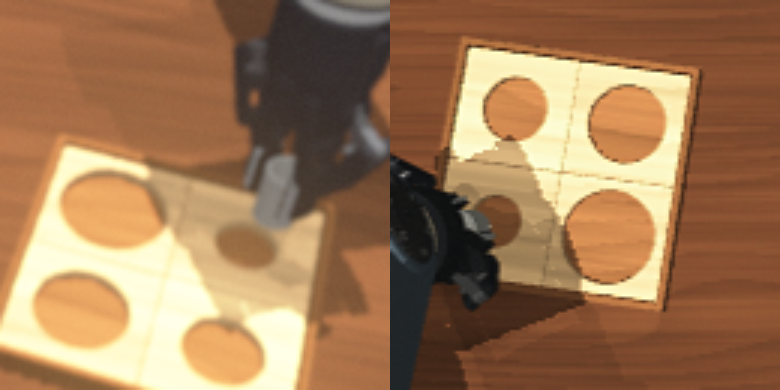

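Emit:
jog_arm --pt "0 0 -1.0 -1.0 0" --pt "0 0 -0.4 -1.4 0"

```text
t: 6.22
tcp_pos: [0.4643, 0.2655, 0.0437]
tool_rot: [0.441, 0.895, 0.033, 0.06]
force: [0.3, -0.1, -0.8]
finger_gap: 0.34
```

Emit:
jog_arm --pt "0 -0.4 0.3 -1.0 0" --pt "0 -0.2 0 -1.1 0" --pt "0 -0.1 0 -0.3 0"

```text
t: 6.47
tcp_pos: [0.4626, 0.2682, 0.024]
tool_rot: [0.442, 0.894, 0.037, 0.064]
force: [-0.6, 0.3, 0.6]
finger_gap: 0.342
```

Emit:
jog_arm --pt "60 0 0.05 -0.2 0" --pt "60 0 0 -0.1 0" --pt "60 0 0 0 0" --pt "60 0 0 1 0" --pt "60 0 0 3 0" --pt "60 0 0 4 0"

```text
t: 6.97
tcp_pos: [0.4626, 0.2677, 0.1028]
tool_rot: [0.443, 0.894, 0.035, 0.062]
force: [0.9, 0.7, -0.3]
finger_gap: 0.595
```

Run:
```python
from h import *
s=manip.sense()
for k in ('q','tcp_pos','tool_rot','force'): print(k,np.round(s[k],4))
p=snapshot('scene'); pts(p,['cup_tiny_mid','nest_tiny'])
cv2.imwrite('pics/c4.png',cv2.cvtColor(cv2.resize(p['image'][130:290,360:520],None,fx=3,fy=3),cv2.COLOR_RGB2BGR))
```

```text
q [ 0.3378  0.5713  1.8655 -0.0732  0.5692 -0.2536]
tcp_pos [0.4626 0.2677 0.1028]
tool_rot [0.443  0.8937 0.0351 0.0618]
force [ 0.9105  0.672  -0.3079]
cup_tiny_mid [0.4618 0.271  0.0281] 0.87 [463. 208.]
cup_tiny_mid [ 0.4437 -0.0682  0.0311] 0.61 [316. 176.]
nest_tiny [0.4576 0.2707 0.0037] 0.68 [461. 213.]
```

View pics/c4.png

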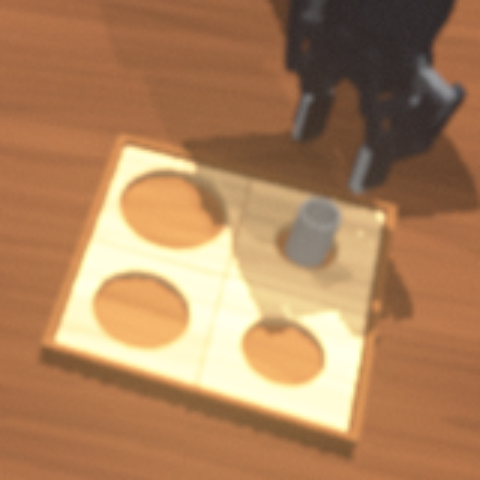

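Emit:
jog_arm --pt "90 0 -1.5 3 -0.11" --pt "90 0 -2.1 2 -0.11" --pt "90 0 -2.1 0 -0.11" --pt "90 0 -2.1 0 -0.11" --pt "90 0 -2.1 0 -0.11" --pt "90 0 -2.1 0 -0.11" --pt "90 0 -2.1 0 -0.11" --pt "90 0 -2.1 0 -0.11"

```text
t: 7.78
tcp_pos: [0.4618, 0.1035, 0.1576]
tool_rot: [0.791, 0.607, 0.006, 0.075]
force: [-0.0, 0.4, 0.5]
finger_gap: 0.898
```

Emit:
jog_arm --pt "90 0 -2.1 0 -0.11" --pt "90 0 -2.1 0 -0.11" --pt "90 0 -2.1 0 -0.11" --pt "90 0 -2.1 0 -0.11" --pt "90 0 -2.1 0 -0.11" --pt "90 0 -2.1 0 -0.11" --pt "90 0 -2.1 0 -0.11" --pt "90 0 -2.1 0 -0.11"

```text
t: 8.45
tcp_pos: [0.455, -0.0712, 0.1548]
tool_rot: [0.979, 0.191, -0.032, 0.066]
force: [0.5, 0.2, -0.5]
finger_gap: 0.902
```

Emit:
jog_arm --pt "90 0.3 -2.1 0 -0.11" --pt "90 0.3 -2.1 0 -0.11" --pt "90 0.3 -2.1 0 -0.11" --pt "90 0.3 -2.1 0 -0.11" --pt "90 0.3 -2.1 -1 -0.11" --pt "90 0.3 -2.1 -1 -0.11" --pt "90 0.3 -1.5 -1 -0.11" --pt "90 0.2 -0.7 -1 -0.11"

```text
t: 9.12
tcp_pos: [0.4751, -0.2279, 0.1123]
tool_rot: [0.961, -0.268, -0.059, 0.043]
force: [0.4, 0.6, -0.6]
finger_gap: 0.903
```

Run:
```python
from h import *
s=manip.sense()
for k in ('q','tcp_pos','tool_rot'): print(k,np.round(s[k],4))
x,y,z,w=s['tool_rot'];print('tilt',2*(x*z+y*w),2*(y*z-x*w))
p=snapshot('scene'); pts(p,['cup_small_mid','cup_tiny_mid'])
```

```text
q [-0.592   0.6107  1.7082 -0.1493  0.9139  1.6186]
tcp_pos [ 0.4751 -0.2279  0.1123]
tool_rot [ 0.9608 -0.2675 -0.0591  0.0426]
tilt -0.13635068674677583 -0.05024479943554843
cup_small_mid [ 0.4735 -0.2313  0.0237] 0.91 [247. 177.]
cup_tiny_mid [0.4628 0.2736 0.0293] 0.77 [465. 208.]
```

Emit:
jog_arm --pt "90 -0.2 -0.2 -2 0" --pt "90 -0.1 -0.1 -2.8 0" --pt "90 -0.1 -0.1 -2.8 0" --pt "90 -0.1 -0.1 -1.4 0"

```text
t: 9.6
tcp_pos: [0.4708, -0.2284, 0.0251]
tool_rot: [0.964, -0.256, -0.056, 0.043]
force: [-1.1, -0.5, -0.6]
finger_gap: 0.9
```

Emit:
jog_arm --pt "90 0.1 -0.4 -0.8 0" --pt "0 0 -0.1 -0.2 0" --pt "0 0 -0.05 -0.1 0" --pt "0 0 0 -0.1 0" --pt "0 0 0 -0.05 0"

```text
t: 10.02
tcp_pos: [0.4706, -0.2294, 0.0136]
tool_rot: [0.966, -0.25, -0.058, 0.042]
force: [-0.5, -1.3, -0.5]
finger_gap: 0.506
```

Emit:
jog_arm --pt "0 0 0 0 0" --pt "0 0 0 1.5 0" --pt "0 0 0 3 0" --pt "0 0 0 4 0" --pt "0 0 1.5 3.5 0" --pt "0 0.5 3 1.5 0" --pt "0 0.7 3.8 0 0" --pt "0 0.7 3.8 0 0"

```text
t: 10.68
tcp_pos: [0.4927, -0.1124, 0.1607]
tool_rot: [0.965, -0.254, -0.051, 0.044]
force: [-0.4, -0.1, -0.8]
finger_gap: 0.505
```

Run:
```python
from h import *
p=snapshot('scene'); pts(p,['cup_small_mid'])
```

```text
cup_small_mid [ 0.4955 -0.1151  0.1721] 0.62 [285. 143.]
cup_small_mid [0.4576 0.2729 0.0034] 0.52 [462. 213.]
```

Emit:
jog_arm --pt "0 0.5 3.8 0 0" --pt "0 0.5 3.8 0 0" --pt "0 0.5 3.8 0 0" --pt "0 0.5 3.8 0 0" --pt "0 0.5 3.8 0 0" --pt "0 0.5 3.8 0 0" --pt "0 0.5 3.8 0 0" --pt "0 0.5 3.8 0 0"

```text
t: 11.45
tcp_pos: [0.5345, 0.1967, 0.1645]
tool_rot: [0.965, -0.254, -0.046, 0.045]
force: [0.4, -0.4, -0.2]
finger_gap: 0.503
```

Emit:
jog_arm --pt "0 0.5 3.0 -1 0" --pt "0 0.5 1.2 -2.8 0" --pt "0 0.2 0 -2.8 0" --pt "0 0 -0.2 -1.5 0"

```text
t: 11.78
tcp_pos: [0.5524, 0.2484, 0.0873]
tool_rot: [0.967, -0.248, -0.037, 0.04]
force: [-0.5, 0.0, -0.2]
finger_gap: 0.508
```

Run:
```python
from h import *
s=manip.sense(); print(s['tcp_pos'],s['q'][5])
x,y,z,w=s['tool_rot'];print('tilt',2*(x*z+y*w),2*(y*z-x*w))
p=snapshot('scene'); pts(p,['cup_small_mid','nest_small'])
p=snapshot('top'); pts(p,['nest_small'])
```

```text
[0.55235818 0.24836909 0.08731791] 2.3501092922569287
tilt -0.09217856449343315 -0.05818517849321185
cup_small_mid [0.557  0.2473 0.1004] 0.68 [459. 220.]
nest_small [0.5617 0.2574 0.0086] 0.94 [454. 249.]
nest_small [0.5612 0.2554 0.0026] 0.98 [203. 207.]
```

Emit:
jog_arm --pt "0 0.3 0.8 -2.0 0" --pt "0 0.1 0.1 -1.8 0" --pt "0 0 0 -0.8 0"

```text
t: 12.28
tcp_pos: [0.5634, 0.2555, 0.0512]
tool_rot: [0.967, -0.251, -0.03, 0.036]
force: [-0.5, -0.8, -1.1]
finger_gap: 0.507
```

Emit:
jog_arm --pt "0 -0.5 0.2 -1.4 0" --pt "0 -0.2 0.05 -1.4 0" --pt "0 -0.05 0 -0.5 0"

```text
t: 12.53
tcp_pos: [0.5595, 0.2571, 0.0214]
tool_rot: [0.967, -0.252, -0.026, 0.034]
force: [-0.3, 0.2, -0.9]
finger_gap: 0.503
```

Emit:
jog_arm --pt "0 -0.2 0 -0.3 0" --pt "70 0 0 -0.1 0" --pt "70 0 0 0 0" --pt "70 0 0 0.5 0" --pt "70 0 0 2 0" --pt "70 0 0 4 0" --pt "70 0 0 4 0"

```text
t: 13.12
tcp_pos: [0.5547, 0.2543, 0.123]
tool_rot: [0.966, -0.253, -0.031, 0.036]
force: [1.1, -0.0, -0.1]
finger_gap: 0.7
```

Run:
```python
from h import *
s=manip.sense(); print(s['tcp_pos'],s['q'])
x,y,z,w=s['tool_rot'];print('tilt',2*(x*z+y*w),2*(y*z-x*w))
p=snapshot('scene'); pts(p,['cup_small_mid','nest_small','cup_medium_mid'])
cv2.imwrite('pics/c5.png',cv2.cvtColor(cv2.resize(p['image'][130:290,360:520],None,fx=3,fy=3),cv2.COLOR_RGB2BGR))
```

```text
[0.55468811 0.25434606 0.12302252] [ 0.26305509  0.67674002  1.48985813 -0.03714228  1.06535405  2.36585929]
tilt -0.07835693493038674 -0.05474921793520878
cup_small_mid [0.5605 0.2567 0.0284] 0.96 [456. 243.]
nest_small [0.5556 0.2542 0.008 ] 0.94 [452. 246.]
cup_medium_mid [ 0.4736 -0.3791  0.0331] 0.82 [189. 164.]
```

View pics/c5.png

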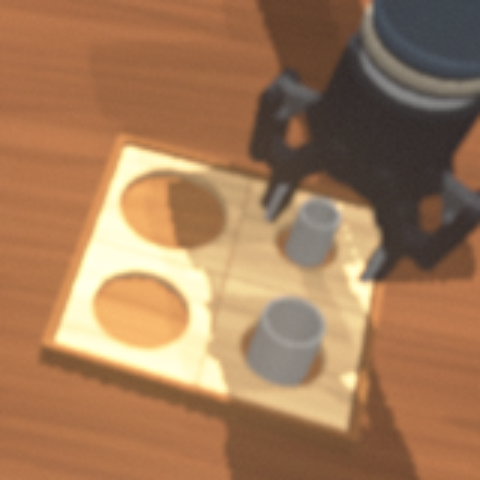

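Emit:
jog_arm --pt "90 -0.4 -2 3.5 0" --pt "90 -0.5 -3.6 2 0" --pt "90 -0.5 -3.8 0 0" --pt "90 -0.5 -3.8 0 0" --pt "90 -0.5 -3.8 0 0" --pt "90 -0.5 -3.8 0 0" --pt "90 -0.5 -3.8 0 0" --pt "90 -0.5 -3.8 0 0"

```text
t: 13.98
tcp_pos: [0.5076, -0.0311, 0.1692]
tool_rot: [0.968, -0.245, -0.038, 0.037]
force: [1.7, -1.0, -0.9]
finger_gap: 0.901
```

Emit:
jog_arm --pt "90 -0.5 -3.8 0 0" --pt "90 -0.5 -3.8 0 0" --pt "90 -0.5 -3.8 0 0" --pt "90 -0.5 -3.8 0 0" --pt "90 -0.5 -3.8 0 0" --pt "90 -0.5 -3.8 0 0" --pt "90 -0.5 -3.8 0 0" --pt "90 -0.5 -3.8 0 0"

```text
t: 14.65
tcp_pos: [0.4546, -0.3449, 0.1595]
tool_rot: [0.968, -0.245, -0.05, 0.032]
force: [0.5, 0.1, 0.1]
finger_gap: 0.899
```

Emit:
jog_arm --pt "90 1.0 -2.0 -2 0" --pt "90 0.6 -0.6 -2.5 0" --pt "90 0.2 0 -1 0" --pt "90 0 0 -0.3 0"

```text
t: 14.98
tcp_pos: [0.469, -0.3819, 0.0966]
tool_rot: [0.966, -0.251, -0.051, 0.033]
force: [0.0, -0.3, -0.9]
finger_gap: 0.9
```

Run:
```python
from h import *
s=manip.sense(); print(s['tcp_pos'],s['q'])
x,y,z,w=s['tool_rot'];print('tilt',2*(x*z+y*w),2*(y*z-x*w))
p=snapshot('scene'); pts(p,['cup_large_mid','cup_medium_mid'])
cv2.imwrite('pics/c6.png',cv2.cvtColor(cv2.resize(p['image'][70:230,110:270],None,fx=3,fy=3),cv2.COLOR_RGB2BGR))
```

```text
[ 0.46901061 -0.38191539  0.09655161] [-0.81348471  0.69998742  1.5415586  -0.13474758  0.95517873  1.34653752]
tilt -0.11439598028615579 -0.0386446154319227
cup_large_mid [ 0.4752 -0.379   0.0176] 0.87 [190. 169.]
cup_large_mid [0.5613 0.253  0.0312] 0.6 [454. 242.]
cup_medium_mid [ 0.4728 -0.3771  0.0364] 0.78 [189. 163.]
```

View pics/c6.png

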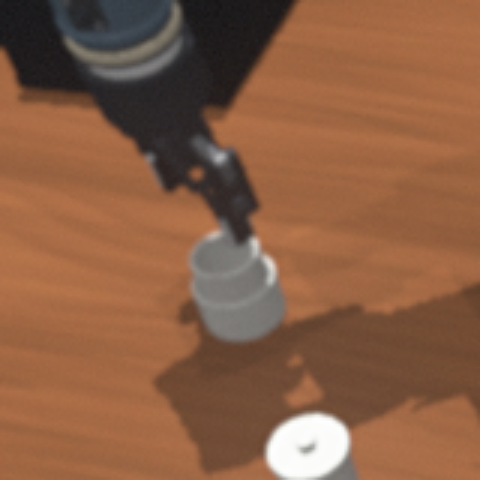

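Emit:
jog_arm --pt "90 0.2 0.1 -2.2 0" --pt "90 0.1 0 -2.2 0" --pt "90 0.1 0 -0.9 0"

```text
t: 15.38
tcp_pos: [0.4768, -0.3792, 0.0511]
tool_rot: [0.967, -0.248, -0.045, 0.037]
force: [-0.2, 0.3, 0.5]
finger_gap: 0.905
```

Emit:
jog_arm --pt "90 -0.4 -0.1 -0.9 0" --pt "0 -0.1 -0.05 -0.2 0" --pt "0 0 -0.05 -0.1 0" --pt "0 0 0 -0.1 0" --pt "0 0 0 -0.1 0" --squeeze 50

```text
t: 15.8
tcp_pos: [0.4726, -0.3789, 0.0406]
tool_rot: [0.967, -0.246, -0.045, 0.037]
force: [-0.3, -0.2, -1.3]
finger_gap: 0.612
```

Emit:
jog_arm --pt "0 0 0 0 0" --pt "0 0 0 0.8 0" --pt "0 0 0 1.5 0" --pt "0 0 0 2 0" --pt "0 0 0 3 0" --pt "0 0 0 4 0" --pt "0 0 0 3 0"

```text
t: 16.38
tcp_pos: [0.4682, -0.3749, 0.1848]
tool_rot: [0.967, -0.246, -0.051, 0.033]
force: [0.6, -0.6, -0.7]
finger_gap: 0.611
```

Run:
```python
from h import *
p=snapshot('scene'); pts(p,['cup_large_mid','cup_medium_mid'])
cv2.imwrite('pics/c7.png',cv2.cvtColor(cv2.resize(p['image'][70:230,110:270],None,fx=3,fy=3),cv2.COLOR_RGB2BGR))
```

```text
cup_large_mid [ 0.4759 -0.3769  0.0214] 0.92 [190. 169.]
cup_medium_mid [ 0.4694 -0.3734  0.1794] 0.75 [173. 115.]
cup_medium_mid [0.5448 0.1538 0.0025] 0.42 [404. 235.]
```

View pics/c7.png

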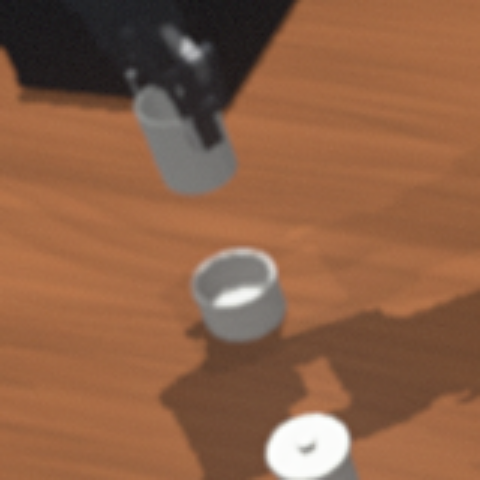

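Emit:
jog_arm --pt "0 0.4 3 0 0" --pt "0 0.4 3.8 0 0" --pt "0 0.4 3.8 0 0" --pt "0 0.4 3.8 0 0" --pt "0 0.4 3.8 0 0" --pt "0 0.4 3.8 0 0" --pt "0 0.4 3.8 0 0" --pt "0 0.4 3.8 0 0"

```text
t: 17.2
tcp_pos: [0.4943, -0.076, 0.1784]
tool_rot: [0.965, -0.254, -0.054, 0.035]
force: [1.3, -0.0, -0.9]
finger_gap: 0.615
```

Emit:
jog_arm --pt "0 0.4 3.8 0 0" --pt "0 0.4 3.8 0 0" --pt "0 0.4 3.8 0 0" --pt "0 0.4 3.5 -0.5 0" --pt "0 0.3 2.5 -1.5 0" --pt "0 0.2 0.5 -2 0" --pt "0 0 0 -1 0"

```text
t: 17.78
tcp_pos: [0.5087, 0.1206, 0.1213]
tool_rot: [0.966, -0.25, -0.059, 0.034]
force: [0.2, 0.7, -1.4]
finger_gap: 0.61
```

Run:
```python
from h import *
s=manip.sense(); print(s['tcp_pos'],s['q'])
x,y,z,w=s['tool_rot'];print('tilt',2*(x*z+y*w),2*(y*z-x*w))
p=snapshot('scene'); pts(p,['cup_medium_mid','nest_medium'])
p=snapshot('top'); pts(p,['nest_medium','nest_large'])
```

```text
[0.50872127 0.12062501 0.12129342] [ 0.03704899  0.60139522  1.688316   -0.0376126   0.9856855   2.13731348]
tilt -0.1317644120300339 -0.03625388015959162
cup_medium_mid [0.511  0.1223 0.117 ] 0.81 [398. 186.]
nest_medium [0.5463 0.1553 0.0044] 0.79 [405. 235.]
nest_large [0.4507 0.1784 0.0025] 0.8 [231. 248.]
```

Emit:
jog_arm --pt "0 1.6 1.8 0 0" --pt "0 1.2 1.4 -1 0" --pt "0 0.5 0.5 -1.5 0"

```text
t: 18.33
tcp_pos: [0.5473, 0.151, 0.1044]
tool_rot: [0.965, -0.257, -0.053, 0.032]
force: [0.4, -0.6, -1.6]
finger_gap: 0.609
```

Emit:
jog_arm --pt "0 -0.4 0.5 -1.8 0" --pt "0 -0.1 0.1 -1.8 0" --pt "0 -0.1 0 -0.8 0"

```text
t: 18.58
tcp_pos: [0.5452, 0.1554, 0.0597]
tool_rot: [0.964, -0.258, -0.049, 0.031]
force: [0.8, 0.6, -1.3]
finger_gap: 0.615
```

Emit:
jog_arm --pt "0 -0.2 0.2 -0.8 0" --pt "0 -0.1 0.05 -0.6 0" --pt "0 -0.1 0 -0.2 0"

```text
t: 18.83
tcp_pos: [0.5405, 0.1561, 0.0422]
tool_rot: [0.964, -0.259, -0.05, 0.031]
force: [-1.9, 1.0, 16.0]
finger_gap: 0.608
```

Emit:
jog_arm --pt "80 0.1 0 0 0" --pt "80 0 0 0 0" --pt "80 0 0 0 0" --pt "80 0 0 0.5 0" --pt "80 0 0 2 0" --pt "80 0 0 4 0" --pt "80 0 0 4 0" --pt "80 0 0 3 0"

```text
t: 19.5
tcp_pos: [0.5368, 0.1542, 0.1786]
tool_rot: [0.963, -0.26, -0.056, 0.034]
force: [0.8, -0.2, -0.0]
finger_gap: 0.801
```

Run:
```python
from h import *
s=manip.sense(); print(s['tcp_pos'],s['q'])
x,y,z,w=s['tool_rot'];print('tilt',2*(x*z+y*w),2*(y*z-x*w))
p=snapshot('scene'); pts(p,['cup_medium_mid','nest_medium','cup_large_mid'])
cv2.imwrite('pics/c8.png',cv2.cvtColor(cv2.resize(p['image'][130:290,360:520],None,fx=3,fy=3),cv2.COLOR_RGB2BGR))
```

```text
[0.53682275 0.15416375 0.1786329 ] [ 0.09274255  0.55748636  1.55750432 -0.02656527  1.15633879  2.20238109]
tilt -0.12639905267184393 -0.036174491057131636
cup_medium_mid [0.5415 0.1568 0.0385] 0.65 [408. 224.]
nest_medium [0.5473 0.1578 0.0053] 0.58 [406. 236.]
cup_large_mid [ 0.4768 -0.3797  0.0206] 0.6 [189. 169.]
```

View pics/c8.png

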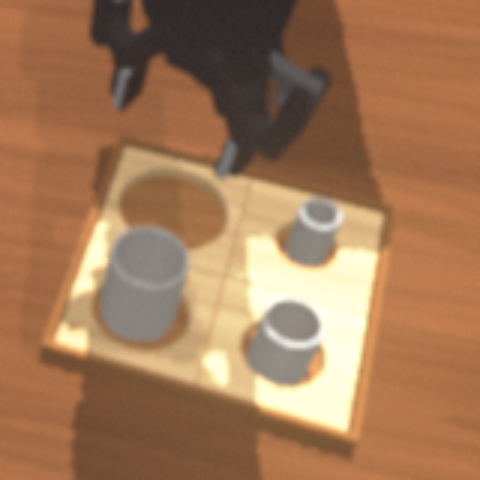

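Emit:
jog_arm --pt "100 -0.4 -3 0 0" --pt "100 -0.5 -3.8 0 0" --pt "100 -0.5 -3.8 0 0" --pt "100 -0.5 -3.8 0 0" --pt "100 -0.5 -3.8 0 0" --pt "100 -0.5 -3.8 0 0" --pt "100 -0.5 -3.8 0 0" --pt "100 -0.5 -3.8 0 0"

```text
t: 20.37
tcp_pos: [0.4876, -0.1428, 0.1676]
tool_rot: [0.965, -0.251, -0.066, 0.032]
force: [0.4, -0.1, -0.1]
finger_gap: 0.999
```

Emit:
jog_arm --pt "100 -0.2 -3.8 0 0" --pt "100 -0.2 -3.8 0 0" --pt "100 -0.2 -3.8 0 0" --pt "100 -0.2 -3.8 0 0" --pt "100 -0.1 -3.5 -1 0" --pt "100 0 -2.5 -2 0" --pt "100 0 -1 -2 0"

```text
t: 20.95
tcp_pos: [0.4697, -0.3797, 0.1091]
tool_rot: [0.964, -0.254, -0.072, 0.031]
force: [1.2, 0.8, 0.0]
finger_gap: 0.996
```

Emit:
jog_arm --pt "100 0 0 -2.5 0" --pt "100 -0.1 -0.1 -2.5 0" --pt "100 -0.1 -0.1 -2 0" --pt "100 -0.1 -0.1 -0.7 0"

```text
t: 21.28
tcp_pos: [0.461, -0.3847, 0.0202]
tool_rot: [0.963, -0.257, -0.077, 0.028]
force: [0.5, 0.5, -0.3]
finger_gap: 0.997
```

Run:
```python
from h import *
s=manip.sense(); print(s['tcp_pos'])
x,y,z,w=s['tool_rot'];print('tilt',2*(x*z+y*w),2*(y*z-x*w))
p=snapshot('scene'); pts(p,['cup_large_mid'])
cv2.imwrite('pics/c9.png',cv2.cvtColor(cv2.resize(p['image'][90:220,120:250],None,fx=4,fy=4),cv2.COLOR_RGB2BGR))
```

```text
[ 0.46102789 -0.38465585  0.02021972]
tilt -0.1622614223641843 -0.013997026425198907
cup_large_mid [ 0.4776 -0.3824  0.0203] 0.78 [188. 169.]
cup_large_mid [0.4457 0.1721 0.0058] 0.23 [417. 201.]
```

View pics/c9.png

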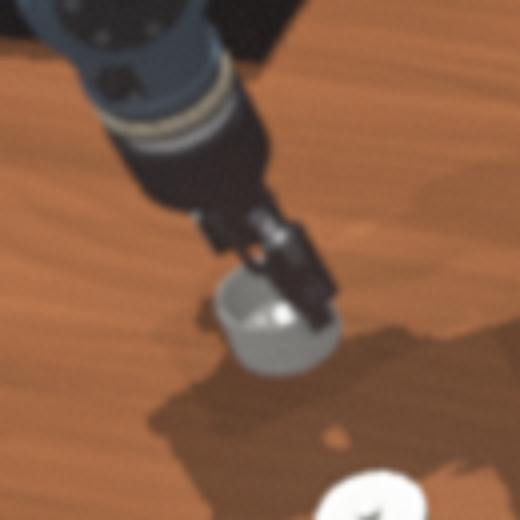

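Emit:
jog_arm --pt "100 0.9 0.4 0 0" --pt "100 0.2 0 -0.2 0" --pt "100 0 0 -0.2 0"

```text
t: 21.63
tcp_pos: [0.4745, -0.3809, 0.0195]
tool_rot: [0.963, -0.257, -0.075, 0.029]
force: [0.2, 0.1, -0.5]
finger_gap: 0.997
```

Emit:
jog_arm --pt "100 -0.35 0.05 -0.6 0" --pt "0 -0.1 0 -0.2 0" --pt "0 0 0 -0.1 0" --pt "0 0 0 -0.1 0" --pt "0 0 0 -0.05 0"

```text
t: 22.05
tcp_pos: [0.4726, -0.381, 0.0141]
tool_rot: [0.964, -0.256, -0.072, 0.031]
force: [0.6, 0.2, -1.4]
finger_gap: 0.748
```

Emit:
jog_arm --pt "0 0 0 0 0" --pt "0 0 0 1.5 0" --pt "0 0 0 3 0" --pt "0 0 0 4 0" --pt "0 0 1 4 0" --pt "0 0 3 2 0" --pt "0 0 3.8 0 0" --pt "0 0 3.8 0 0"

```text
t: 22.72
tcp_pos: [0.4715, -0.2698, 0.1629]
tool_rot: [0.962, -0.261, -0.069, 0.032]
force: [0.1, 0.3, -1.5]
finger_gap: 0.751
```

Run:
```python
from h import *
p=snapshot('scene'); pts(p,['cup_large_mid','nest_large'])
p=snapshot('top'); pts(p,['nest_large'])
```

```text
cup_large_mid [ 0.4729 -0.2646  0.1674] 0.8 [221. 128.]
nest_large [0.4625 0.2717 0.0278] 0.73 [464. 208.]
nest_large [0.4447 0.1709 0.0053] 0.67 [417. 201.]
nest_large [0.4501 0.1773 0.0027] 0.87 [232. 248.]
```

Emit:
jog_arm --pt "0 -0.2 3.8 0 0" --pt "0 -0.2 3.8 0 0" --pt "0 -0.2 3.8 0 0" --pt "0 -0.2 3.8 0 0" --pt "0 -0.2 3.8 0 0" --pt "0 -0.2 3.8 0 0" --pt "0 -0.2 3.8 0 0" --pt "0 -0.2 3.8 0 0"

```text
t: 23.63
tcp_pos: [0.4619, 0.0234, 0.1583]
tool_rot: [0.959, -0.273, -0.065, 0.035]
force: [0.9, 0.3, -1.1]
finger_gap: 0.749
```

Emit:
jog_arm --pt "0 -0.2 3.5 -0.5 0" --pt "0 -0.2 2.8 -1.5 0" --pt "0 -0.2 1.8 -2 0" --pt "0 0 1 -1.5 0"

```text
t: 23.97
tcp_pos: [0.4619, 0.1191, 0.1031]
tool_rot: [0.959, -0.274, -0.059, 0.033]
force: [1.2, -1.5, -0.6]
finger_gap: 0.755
```

Emit:
jog_arm --pt "0 -0.8 2.4 0 0" --pt "0 -0.7 2.0 -0.3 0" --pt "0 -0.3 0.6 -1 0" --pt "0 -0.1 0 -0.8 0"

```text
t: 24.3
tcp_pos: [0.4473, 0.17, 0.0769]
tool_rot: [0.959, -0.276, -0.059, 0.033]
force: [0.1, -1.0, -0.9]
finger_gap: 0.75
```

Run:
```python
from h import *
s=manip.sense(); print(s['tcp_pos'])
x,y,z,w=s['tool_rot'];print('tilt',2*(x*z+y*w),2*(y*z-x*w))
p=snapshot('scene'); pts(p,['cup_large_mid','nest_large'])
cv2.imwrite('pics/c10.png',cv2.cvtColor(cv2.resize(p['image'][130:290,360:520],None,fx=3,fy=3),cv2.COLOR_RGB2BGR))
```

```text
[0.44727574 0.17001381 0.07687088]
tilt -0.131060550049386 -0.03148317863566763
cup_large_mid [0.4486 0.1725 0.0832] 0.68 [423. 179.]
nest_large [0.4458 0.1716 0.0036] 0.62 [417. 202.]
```

View pics/c10.png

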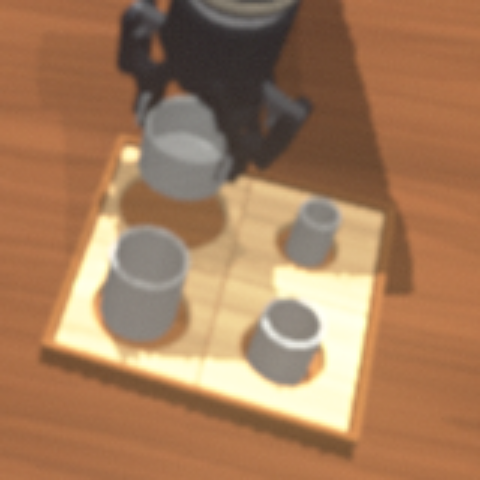

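Emit:
jog_arm --pt "0 -0.2 0 -1.6 0" --pt "0 -0.1 0 -1.6 0" --pt "0 -0.1 0 -0.5 0"

```text
t: 24.7
tcp_pos: [0.4485, 0.1658, 0.041]
tool_rot: [0.958, -0.279, -0.055, 0.032]
force: [-0.5, -0.5, -1.2]
finger_gap: 0.751
```

Bottom at about 27 mm; shift (−4, +5) mm and lower by 20 mm.

Emit:
jog_arm --pt "0 -0.4 0.5 -0.4 0" --pt "0 -0.15 0.1 -0.8 0" --pt "0 -0.1 0.05 -0.6 0"

```text
t: 24.95
tcp_pos: [0.4441, 0.1708, 0.023]
tool_rot: [0.958, -0.281, -0.054, 0.031]
force: [0.3, 0.2, -1.4]
finger_gap: 0.748
```

Emit:
jog_arm --pt "0 0 0.05 -0.4 0" --pt "95 0 0 -0.1 0" --pt "95 0 0 0 0" --pt "95 0 0 0 0" --pt "95 0 0 0.5 0" --pt "95 0 0 2 0" --pt "95 0 0 4 0" --pt "95 0 0 4 0"

```text
t: 25.62
tcp_pos: [0.4399, 0.1699, 0.1212]
tool_rot: [0.958, -0.28, -0.061, 0.035]
force: [1.3, 0.2, 0.1]
finger_gap: 0.948
```

Emit:
jog_arm --pt "95 -0.5 -1 3 0" --pt "95 -0.5 -2 3 0" --pt "95 0 -3 2 0" --pt "95 0 -3.5 0 0" --pt "95 0 -3 0 0" --pt "95 0 -1 0 0" --pt "95 0 0 0 0"

```text
t: 26.2
tcp_pos: [0.4335, 0.0322, 0.2174]
tool_rot: [0.959, -0.277, -0.048, 0.032]
force: [-0.9, -0.4, 0.5]
finger_gap: 0.947
```

Run:
```python
from h import *
p=snapshot('scene'); pts(p)
t=snapshot('top'); pts(t)
cv2.imwrite('pics/c11.png',cv2.cvtColor(np.hstack([cv2.resize(a['image'][y:y+160,x:x+w],None,fx=2,fy=2) for a,x,y,w in((p,290,130,220),(t,160,150,170))]),cv2.COLOR_RGB2BGR))
```

```text
cup_large_mid [0.4475 0.1733 0.0231] 0.67 [419. 197.]
cup_medium_mid [0.5409 0.1538 0.0379] 0.98 [407. 224.]
cup_small_mid [0.5621 0.2543 0.0318] 0.77 [455. 243.]
cup_tiny_mid [0.4636 0.2752 0.027 ] 0.79 [465. 209.]
nest_large [0.446  0.1738 0.0036] 0.75 [418. 202.]
nest_medium [0.5434 0.1592 0.0027] 0.93 [407. 235.]
nest_small [0.5575 0.2599 0.0034] 0.69 [454. 249.]
nest_tiny [0.4562 0.2704 0.0047] 0.6 [461. 212.]
tin_mid [ 0.6277 -0.2457  0.0254] 0.72 [215. 226.]
tin_mid [0.4474 0.1734 0.0052] 0.61 [417. 202.]
mug_mid [ 0.4489 -0.0656  0.0299] 0.55 [316. 179.]
cup_small_mid [0.564  0.2517 0.0285] 0.81 [202. 204.]
cup_small_mid [0.4502 0.1768 0.0006] 0.59 [232. 248.]
cup_tiny_mid [0.465  0.2734 0.0317] 0.38 [192. 242.]
nest_large [0.448  0.1743 0.0044] 0.73 [233. 249.]
nest_small [0.5603 0.2514 0.0029] 0.68 [205. 207.]
nest_tiny [0.4585 0.27   0.0059] 0.88 [196. 245.]
nest_tiny [0.4519 0.1751 0.0037] 0.18 [232. 247.]
tin_mid [ 0.6265 -0.2415  0.0256] 0.76 [389. 180.]
mug_mid [ 0.4467 -0.0653  0.032 ] 0.93 [324. 248.]
```

View pics/c11.png

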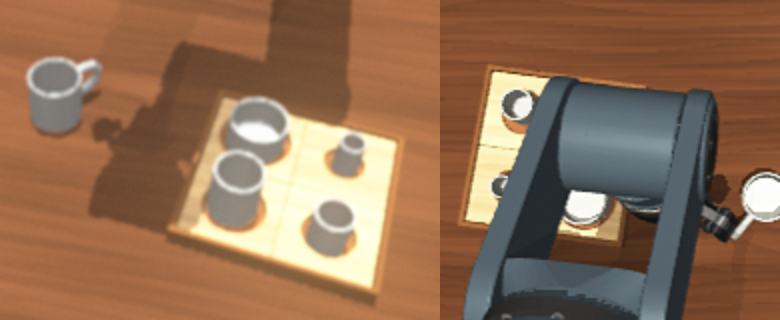

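All four cups stand upright in their holes: large (419,197), medium (407,224), small (455,243) and tiny (465,209). The tin and mug haven't moved, and the arm is clear at z = 0.22 m.

```bash
python3 -c "
from h import *
print(workorder.sign_off())"
```

```text
the job is handed in; nothing more can be done
None
```

I unstacked the two nested cups, put all four cups in the caddy, each in the nest matching its size, and handed the job in at about 26 s. The sign-off gave no verdict.

**Last checks:**
- **Cups:** The final pictures show all four upright on the caddy floor. The networks put the large cup about 2 mm from its hole's centre. The other three read about 4–7 mm off. That is inside the 11 mm limit, and each hole leaves only 8 mm of play.
- **Tin and mug:** Both read within about 5 mm of their starting positions, which is the networks' own error, so I take them as unmoved.
- **Arm:** It ended clear of everything, at a height of 0.22 m. The highest force shown in any move report was about 16 N.

**What disagreed or went off plan:**
- **Tool drift:** The tool picked up a tilt of up to about 0.16 rad while jogging. I worked around it with a large wrist turn and small position corrections.
- **False finds:** The networks sometimes mistook a nest for a cup, the tin or another nest. I checked against the pictures and discarded those.
- **Top camera:** The arm blocked the top camera's view of the medium cup and part of the large one, so those two rest on the scene camera alone.

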